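# Set the shop clock sign to three

## Robot

A 6-joint arm with a two-finger parallel gripper is mounted at the origin on the work surface. World frame = base frame: x ahead of the robot, y to its left, z up, the work surface at z = 0. Lengths are in mm, angles in degrees, forces in N, time in s.
With the tool pointing down it reaches from about 375 to 900 mm from the base axis. Payload 3.1 kg.
Tool frame: the origin (TCP) lies between the finger pads; the fingertips stand 17 mm ahead of it and the grasp point (between the pads) lies 2 mm behind it; z points along the fingers, y is the line along which they close (so a half turn about z gives the same grasp; the last joint's range is limited). The gripper opens to 87 mm and grips with 3 to 60 N. Pads are 19 mm wide; open, the fingers measure 117 mm over their backs; the gripper's body (75 mm by 190 mm) begins 51 mm behind the grasp point.
Start: joints at [-75.716, 30.224, 82.088, -0, 67.689, -10.227], TCP at [259.313, -568.642, 239.548] pointing down, gripper open.
Joint ranges: [-176.69, 176.69], [-43.24, 126.21], [12.49, 139.97], [-82, 262], [0, 151.66], [-163.58, 163.58]. Speed limits (degrees/s): [159.86, 159.86, 180, 180, 180, 180].

## Interface

Orientations are given as a 3x3 rotation matrix whose columns are the frame's x, y, z axes.
In Python, from cell import manip, eyes gives the robot as it stands. The module is installed in compiled form; this text tells all that it offers.
- The arm moves only by the shell command python3 -m creep 'ROWS'. ROWS is JSON, a list of rows, each a list of 3 entries, a list of its own where there are three numbers: the finger opening in mm, from 0 to 87, then the shift along the world's x, y, z in mm, then the turn about the world's z in degrees. In form: [[jaw, [x, y, z], turn], ...]. A call has 1 to 8 rows; each row shifts and turns the commanded pose from where the row before left it; what a row does not reach is not made up. A row lasts 1/10 s, in which the tool goes at most 50 mm and 8.59 degrees, less where a joint would pass 70% of its speed; a pose out of reach is approached as far as the arm can. A call with a gripper value outside its range is refused whole. The fingers move at their own pace and stop on an object; the grip force is fixed at half the most. Time passes only in rows, so rows that do not move let the fingers close. It gives the time, the measured TCP pose, the force, the opening and the grip force at its end, in the units of the state.
- manip.observe(): the state, without advancing time (a new reading comes with each control period).
- eyes.camera(name): name is "scene" or "top" or "wrist"; returns a dict with "color" (420x560x3 uint8, blue, green, red), "z_map" (420x560 float32, mm along the optical axis (not along the pixel's ray), 0 where there is no reading), "fx", "fy", "cx", "cy" (pixels), "R" (3x3) and "t" (3): a world point X has camera coordinates R X + t. Camera axes: x right, y down, z forward; pixel columns grow to the right and rows downward; lengths in mm; the calibration is good to about 2 mm. A picture is of the moment at which its call begins.
- manip.finish_job(): hands the job in; it is judged then, once.
The state is a dict: "t": time; "q": joint angles; "joint_vel": joint speeds; "joint_efforts": joint torques, N m; "tcp_pos": TCP position; "eef_rot": TCP orientation; "wrist_force": force on the tool from outside, world axes, zero at the start; "wrist_torque": the same for the moment, N m; "gripper_width": finger opening in mm; "finger_force": force on a finger pad.
Only numpy, scipy, OpenCV 4.12 (cv2) and the standard library are available. Lean on these libraries where they do the work, as an engineer would, in place of code of your own. Each camera call takes 0.05 s, during which the arm holds its last target. There are 200 camera calls.

## Task

The studio's shop-door clock sign, the kind with two loose hands that tells visitors when the next class starts, lies face up on the bench. With a fingertip, gently push its hands round so that it shows three o'clock: the short hand pointing straight at the three, the long hand straight at the wide twelve mark. Do not lift the clock or shove it about, and leave the battery, jar and tube around it alone.

Things in the scene. Friction and masses are not known exactly. Their poses are not given: they have to be found in the camera images.
- clock: The clock sign, loose, about 1 kg, face up: dark red disc 320 mm across, raised rim (inner radius 150, top 44 mm above the table), face 21 mm above the table, no glass. Origin: centre of its underside, on the axis of the hands; z up; +x points to twelve, three o'clock lies along -y. White hour marks near the rim: twelve is a wide block, three, six and nine are bars 6 mm wide, the rest shorter.
- long_hand (a joint): Angle q of the long hand, rad: 0 = at twelve, growing clockwise seen from above (6.283 is twelve again). It points along (cos q, -sin q) in the clock's frame. Starts between 4.5 and 5.7, before twelve. Each hand turns by itself, both ways, with slight friction (under 1 N at the tip), and stays where it is left; the long hand passes over the short one without touching.
- short_hand (a joint): Angle q of the short hand, rad: 0 = at twelve, growing clockwise seen from above; 1.571 = at three. Points along (cos q, -sin q) in the clock's frame. Starts between 2.4 and 3.5, past three. It moves like the long hand, with its own friction (under 1 N).
- long_tip (a point): Tip of the long hand, on its centre line, 132 mm from the axis, 42 mm above the table. The hand is a straight white bar 12 mm wide (8 mm over the last 34 mm), with a tail 30 mm long behind the axis, 6 mm thick: its underside is 39 mm and its top 45 mm above the table.
- short_tip (a point): Tip of the short hand, on its centre line, 85 mm from the axis, 32 mm above the table. The hand is a straight white bar 16 mm wide without a tail, 5 mm thick: its underside is 30 mm and its top 35 mm above the table, so 9 mm of air lies between it and the face.
- twelve (a point): Point on the middle line of the twelve mark, 132 mm from the axis, 21 mm above the table; at the goal the tip of the long hand lies straight above it. The mark is a white block 30 mm wide, 122 to 146 mm from the axis; a small wire hanging loop sticks out of the rim beside it.
- three (a point): Bare point of the face, 85 mm from the axis on the line from the axis to the three o'clock mark, 21 mm above the table; at the goal the tip of the short hand lies straight above it. The mark itself is a white bar 6 mm wide, 122 to 146 mm from the axis.
- battery: The old battery, loose, standing upright: dark cylinder 14.5 mm across, 50 mm tall; origin at the centre of its foot. To be left alone.
- paint_jar: Paint jar with a lid, loose, 56 mm across, 65 mm tall; origin at the centre of its foot. To be left alone.
- paint_tube: Paint tube, loose, standing on its cap, 34 mm across, 80 mm tall; origin at the centre of its foot. To be left alone.

How it is judged (in metres and radians):
At the end, for the whole second after the job is handed in: The hands rest, seen from above the long tip within 12 mm of the twelve point and the short tip within 10 mm of the three point. The clock lies flat, its centre within 30 mm and its twelve mark within 40 mm of their start; battery, jar and tube upright within 20 mm of theirs (horizontal distance between long_tip and twelve below 0.012 m and horizontal distance between short_tip and three below 0.01 m and velocity of joint long_hand between -0.05 and 0.05 rad/s and velocity of joint short_hand between -0.05 and 0.05 rad/s and not (distance of clock from where it was at the start of the episode above 0.03 m or distance of twelve from where it was at the start of the episode above 0.04 m or height (world z) of clock above 0.01 m or angle between clock's own z axis and vertical above 0.08 rad) and not (distance of any of battery, paint_jar, paint_tube from where it was at the start of the episode above 0.02 m or angle between any of battery, paint_jar, paint_tube's own z axis and vertical above 0.35 rad)); the robot touches nothing.
It fails at once if the clock is lifted or tipped up (10 mm, 0.08 rad), shoved 30 mm, or turned so that its twelve mark moves 40 mm (distance of clock from where it was at the start of the episode above 0.03 m or distance of twelve from where it was at the start of the episode above 0.04 m or height (world z) of clock above 0.01 m or angle between clock's own z axis and vertical above 0.08 rad).
It fails at once if the battery, jar or tube is moved by 20 mm or tipped over (distance of any of battery, paint_jar, paint_tube from where it was at the start of the episode above 0.02 m or angle between any of battery, paint_jar, paint_tube's own z axis and vertical above 0.35 rad).
It fails at once if the fingers press on the clock or its hands with more than 30 N (contact force between the fingers and clock above 30 N).
It also fails if it takes over 51 s, if anything falls off the work surface, if the arm or the gripper's body presses on something with over 40 N, if the wrist force passes 120 N, or if a joint passes its speed limit or range.

## Working session

There is one attempt and no reset: what is moved stays moved. The work goes in short steps, Python scripts to look and compute and a shell command to move; the robot and the scene stay as the last step left them, time stands still between calls to the robot, and variables do not carry over. Pictures are saved under pics/ and viewed, at most 10 in all, crops included, and the job is handed in when it is done.

```bash
mkdir -p pics; python3 - <<'E'
from cell import manip, eyes
import cv2,numpy as np
s=manip.observe();print(s['t'],s['tcp_pos'],s['eef_rot'],s['gripper_width'])
for n in("top","scene"):
    c=eyes.camera(n);cv2.imwrite(f"pics/{n}0.png",c["color"]);np.savez(f"{n}0.npz",**c)
    print(n,c["fx"],c["cx"],c["cy"],c["R"],c["t"])
E
```

```text
0.0 [ 259.12862863 -568.005588    238.5840783 ] [[ 9.09901576e-01  4.14823858e-01 -5.36505670e-04]
 [ 4.14824049e-01 -9.09899349e-01  2.04511095e-03]
 [ 3.60194655e-04 -2.08340513e-03 -9.99997765e-01]] 86.87378769534962
top 443.88216353457227 282.0978729239096 209.21952789061766 [[ 0.01520538 -0.99968637 -0.01989888]
 [-0.9889214  -0.01209675 -0.14794641]
 [ 0.1476593   0.02192801 -0.98879517]] [  77.60907935  626.21580318 1073.09982489]
scene 501.8907176251804 274.2138560263674 216.53333833879603 [[-0.14883628  0.98885438  0.0038429 ]
 [ 0.70772569  0.10923506 -0.69799143]
 [-0.69063167 -0.10116673 -0.7160958 ]] [  35.28632836 -386.95758768 1431.51599616]
```

View pics/top0.png

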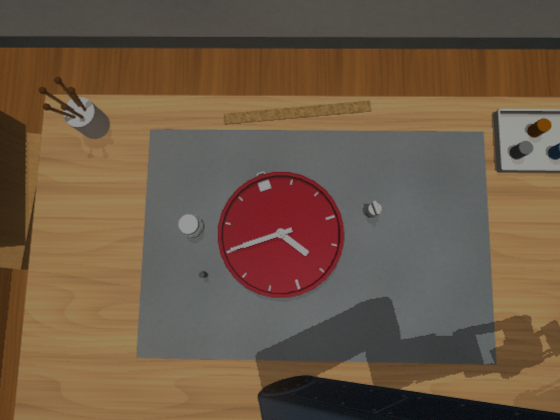

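The top view shows the clock centred near (281,234). The twelve block is at (264,186), the long-hand tip at (230,250) and the short-hand tip at (306,252). The jar is at (189,225), the battery at (203,274) and the tube at (374,209). Next I'll measure these.

```bash
cat > h.py <<'E'
import numpy as np,cv2
def W(c,uv,z):
    uv=np.atleast_2d(uv).astype(float)
    d=np.c_[(uv[:,0]-c["cx"])/c["fx"],(uv[:,1]-c["cy"])/c["fy"],np.ones(len(uv))]@c["R"]
    o=-c["R"].T@c["t"]
    return (o+d*((z-o[2])/d[:,2])[:,None])[:,:2]
def P(c,X):
    p=np.asarray(X)@c["R"].T+c["t"]; return p[:,:2]/p[:,2:]*[c["fx"],c["fy"]]+[c["cx"],c["cy"]]
def rect(c,z,ctr,ax,s=2,n=360):
    """rectify plane z into clock frame picture: twelve up, s px/mm"""
    ax=np.array(ax);left=np.array([-ax[1],ax[0]])
    k=np.array([[1,1],[1,-1],[-1,-1],[-1,1]])*n/2/s
    w=ctr+k[:,:1]*ax+k[:,1:]*left
    uv=P(c,np.c_[w,np.full(4,z)]).astype(np.float32)
    dst=np.float32([[0,0],[n,0],[n,n],[0,n]])
    return cv2.warpPerspective(c["color"],cv2.getPerspectiveTransform(uv,dst),(n,n),flags=cv2.INTER_CUBIC)
E
python3 - <<'E'
from h import *
c=dict(np.load("top0.npz"));im=c["color"].astype(int)
red=((im[...,2]>80)&(im[...,1]<60)).astype(np.uint8)
cn=max(cv2.findContours(red,0,1)[0],key=cv2.contourArea)[:,0]
w=W(c,cn,44);h=cv2.convexHull(w.astype(np.float32))[:,0]
(cx,cy),r=cv2.minEnclosingCircle(h)
A=np.c_[2*h,np.ones(len(h))];s=np.linalg.lstsq(A,(h**2).sum(1),rcond=None)[0];print("ctr",cx,cy,r,s[:2],np.sqrt(s[2]+s[:2]@s[:2]))
ctr=s[:2]
m=(im.min(2)>110).astype(np.uint8)
n,l,st,ce=cv2.connectedComponentsWithStats(m)
for i in range(1,n):
    p=W(c,ce[i],21)[0];d=p-ctr
    if np.hypot(*d)<150: print(st[i,4],ce[i].round(1),"r",np.hypot(*d).round(1),"ang",np.degrees(np.arctan2(d[1],d[0])).round(1))
for name,uv,z in(("jar",(189,225),65),("bat",(203,274),50),("tube",(374,209),80)):print(name,W(c,uv,z),c["z_map"][uv[1],uv[0]])
E
```

```text
ctr 565.5796508789062 90.06831359863281 159.30409240722656 [565.03900575  90.13028883] 158.1800169065957
98 [264.2 185.2] r 134.3 ang 19.3
5 [290.8 182.6] r 136.7 ang -10.5
5 [315.8 193.8] r 138.8 ang -40.5
4 [240.5 198.8] r 138.5 ang 49.4
18 [329.8 217.1] r 134.2 ang -70.4
5 [227.8 223.2] r 138.6 ang 79.3
486 [274.9 240.8] r 22.7 ang 142.1
8 [334.  244.5] r 139.3 ang -100.5
6 [321.5 270. ] r 138.6 ang -130.6
9 [243.7 275.1] r 139.9 ang 139.2
24 [297.1 283.9] r 133.2 ang -160.7
8 [269.4 287.6] r 138.5 ang 169.3
jar [[580.04356376 316.23976662]] 1103.9658
bat [[460.3320376  279.31683087]] 1100.8276
tube [[ 623.50198043 -138.77589003]] 1094.1873
```

View pics/scene0.png

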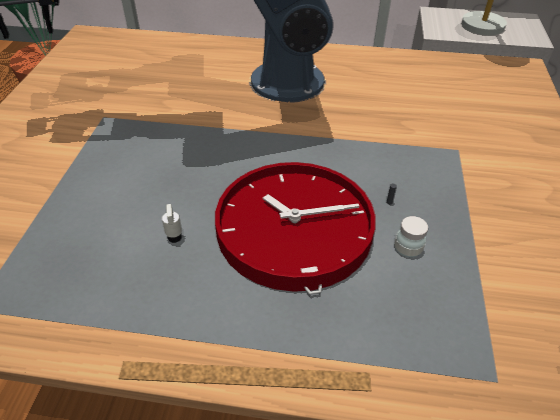

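The scene view agrees: the short hand is past three, and the long hand points just before nine. Next I'll get the exact hand angles.

```bash
cat >> h.py <<'E'
CTR=np.array([565.0,90.1]);A0=19.4
def hands(c,ctr=CTR,a0=A0):
    a=np.radians(a0);ax=np.array([np.cos(a),np.sin(a)]);out={}
    for nm,z,r0,r1 in(("long",45,95,115),("short",35,45,78)):
        g=rect(c,z,ctr,ax,2,640).min(2).astype(float)
        p=cv2.warpPolar(g,(320,1440),(320,320),320,cv2.INTER_LINEAR)  # rows .25deg, cw from right
        v=p[:,2*r0:2*r1].mean(1); v=np.roll(v,360)    # start at up (twelve), cw
        wv=np.clip(v-90,0,None)
        if nm=="short" : 
            ang=np.arange(1440)*.25; wv[np.abs((ang-out["long"]+180)%360-180)<14]=0
        k=int(np.argmax(cv2.blur(wv[:,None],(1,21))));i=np.arange(k-60,k+61)
        out[nm]=float(((i*wv[i%1440]).sum()/max(wv[i%1440].sum(),1))*.25%360); out[nm+"_w"]=float(wv.max())
    return out
E
python3 - <<'E'
from h import *
for n in("top","scene"):print(n,hands(dict(np.load(n+"0.npz"))))
E
```

```text
top {'long': 270.6590560826889, 'long_w': 60.961694335937494, 'short': 145.57389183460123, 'short_w': 60.442486387310595}
scene {'long': 271.2219164812023, 'long_w': 132.408642578125, 'short': 145.10853912382848, 'short_w': 128.37143406723484}
```

```bash
python3 -m creep '[[0,[15,39.6,0],-3],[0,[15,39.6,0],-2.1],[0,[15,39.6,0],0],[0,[15,39.6,0],0],[0,[15,39.6,0],0],[0,[15,39.6,0],0],[0,[15,39.6,0],0],[0,[15,39.6,0],0]]'
python3 -m creep '[[0,[15,39.6,0],0],[0,[15,39.6,0],0],[0,[15,39.6,-10],0],[0,[15,39.6,-20],0],[0,[15,39.6,-20],0],[0,[15,39.6,-20],0],[0,[15,39.6,-20],0],[0,[16,40,-30],0]]'
python3 -m creep '[[0,[0,0,0],0],[0,[0,0,0],0],[0,[0,0,0],0]]'
```

```text
t: 0.9
tcp_pos: [379.5, -250.1, 239.4]
eef_rot: [[0.943, 0.332, -0.0], [0.332, -0.943, 0.0], [-0.0, -0.0, -1.0]]
wrist_force: [0.4, 0.8, -0.7]
gripper_width: 30.9
finger_force: 0.0
t: 1.7
tcp_pos: [500.6, 65.2, 120.7]
eef_rot: [[0.943, 0.333, 0.002], [0.333, -0.943, -0.0], [0.002, 0.001, -1.0]]
wrist_force: [1.1, -1.0, -0.1]
gripper_width: 0.8
finger_force: 0.0
t: 2.0
tcp_pos: [499.4, 62.8, 121.3]
eef_rot: [[0.943, 0.332, 0.0], [0.332, -0.943, -0.0], [0.0, 0.0, -1.0]]
wrist_force: [0.6, 0.8, 0.6]
gripper_width: 0.6
finger_force: 0.0
```

```bash
python3 -m creep '[[0,[0,0,-20],0],[0,[0,0,-20],0],[0,[0,0,-15],0],[0,[0,0,0],0],[0,[0,0,0],0]]'
python3 - <<'E'
from h import *
from cell import manip,eyes
print(manip.observe()["tcp_pos"])
c=eyes.camera("scene");cv2.imwrite("pics/s1.png",cv2.resize(c["color"][120:320,160:460],None,fx=2.6,fy=2.6))
print(manip.observe()["tcp_pos"],hands(c))
E
```

```text
t: 2.5
tcp_pos: [499.9, 62.2, 66.9]
eef_rot: [[0.944, 0.33, 0.001], [0.33, -0.944, -0.0], [0.001, 0.001, -1.0]]
wrist_force: [-0.3, 0.1, 0.3]
gripper_width: 0.8
finger_force: 0.0
[499.93689306  62.23094124  66.90378202]
[500.23557185  62.47733786  67.13226382] {'long': 271.24153448315735, 'long_w': 141.79921875, 'short': 144.5438851074068, 'short_w': 82.9941258285985}
```

View pics/s1.png

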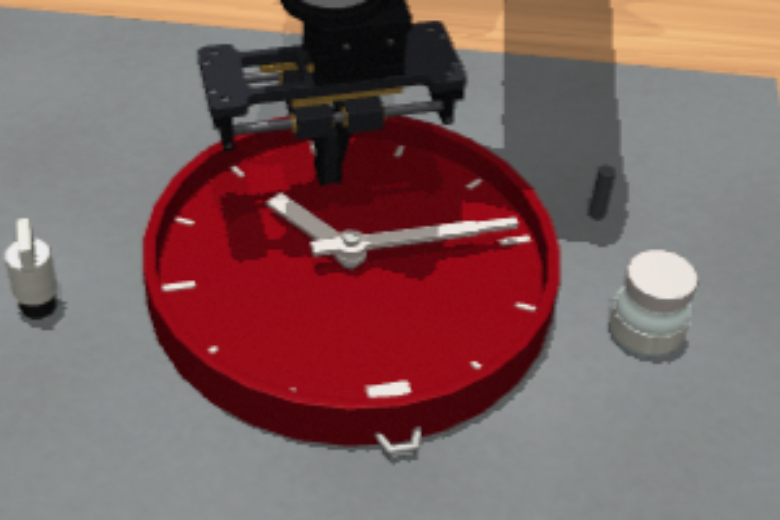

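The closed fingertip is over the six o'clock side at about (330,180), clear of both hands. I'll lower it and push the short hand counter-clockwise.

```bash
python3 -m creep '[[0,[0,0,-10],0],[0,[0,0,-8],0],[0,[0,0,-5],0],[0,[0,0,0],0],[0,[3.6,-1.7,0],0],[0,[3.6,-1.7,0],0],[0,[3.6,-1.7,0],0],[0,[3.6,-1.7,0],0]]'
python3 -m creep '[[0,[3.6,-1.7,0],0],[0,[3.6,-1.7,0],0],[0,[3.6,-1.7,0],0],[0,[3.6,-1.7,0],0],[0,[3.6,-1.7,0],0],[0,[3.6,-1.7,0],0],[0,[3.6,-1.7,0],0],[0,[3.6,-1.7,0],0]]'
python3 -m creep '[[0,[3.6,-1.7,0],0],[0,[3.6,-1.7,0],0],[0,[0,0,0],0]]'
python3 - <<'E'
from h import *
from cell import manip,eyes
c=eyes.camera("scene");cv2.imwrite("pics/s2.png",cv2.resize(c["color"][120:320,160:460],None,fx=2.6,fy=2.6))
print(manip.observe()["tcp_pos"],hands(c))
E
```

```text
t: 3.35
tcp_pos: [514.7, 56.4, 43.2]
eef_rot: [[0.943, 0.332, 0.001], [0.332, -0.943, -0.0], [0.001, 0.0, -1.0]]
wrist_force: [-0.5, 0.4, -0.0]
gripper_width: 0.5
finger_force: 0.3
t: 4.15
tcp_pos: [543.3, 43.1, 43.0]
eef_rot: [[0.943, 0.332, 0.001], [0.332, -0.943, 0.0], [0.001, -0.0, -1.0]]
wrist_force: [-0.7, 0.9, 0.0]
gripper_width: 0.2
finger_force: 0.6
t: 4.45
tcp_pos: [551.2, 39.3, 43.1]
eef_rot: [[0.943, 0.332, 0.002], [0.332, -0.943, -0.0], [0.002, 0.001, -1.0]]
wrist_force: [-0.4, 0.4, -0.3]
gripper_width: 0.6
finger_force: 0.0
[550.94213389  39.36704107  43.11185862] {'long': 271.2530603945172, 'long_w': 143.04921875, 'short': 99.04851657096309, 'short_w': 58.22776100852272}
```

View pics/s2.png

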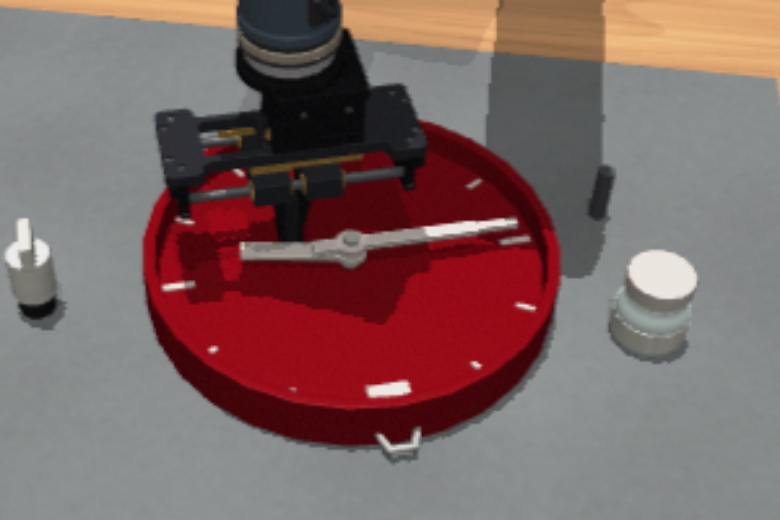

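The short hand's tip is at (242,250), about 9° short of the three bar at (180,287). I'll push a little further.

```bash
python3 -m creep '[[0,[1.9,0.7,0],0],[0,[1.9,0.7,0],0],[0,[1.9,0.7,0],0],[0,[1.9,0.7,0],0],[0,[0,0,0],0]]'
python3 - <<'E'
from h import *
from cell import manip,eyes
for n in("scene","top"):
    c=eyes.camera(n);print(manip.observe()["tcp_pos"],hands(c))
E
```

```text
t: 5.0
tcp_pos: [558.0, 42.5, 43.0]
eef_rot: [[0.943, 0.332, 0.001], [0.332, -0.943, -0.0], [0.001, 0.0, -1.0]]
wrist_force: [0.9, -0.8, 0.6]
gripper_width: 0.3
finger_force: 0.2
[558.01466285  42.56238903  43.01742648] {'long': 271.2534254176805, 'long_w': 143.17373046875, 'short': 91.28114708337135, 'short_w': 54.85684481534091}
[557.96801351  42.58391484  43.03094532] {'long': 270.6714026005001, 'long_w': 70.7537841796875, 'short': 0.0, 'short_w': 0.0}
```

```bash
python3 -m creep '[[0,[-2,-0.7,0],0],[0,[-5.6,-2,0],0],[0,[0,0,25],0],[0,[0,0,30],0],[0,[-14,42.5,0],0],[0,[-14,42.5,0],0],[0,[-14.4,42.7,0],0],[0,[0,0,0],0]]'
python3 - <<'E'
from h import *
from cell import manip,eyes
for n in("scene","top"):
    c=eyes.camera(n);print(manip.observe()["tcp_pos"],hands(c))
    cv2.imwrite(f"pics/{n}3.png",c["color"])
E
```

```text
t: 5.9
tcp_pos: [503.9, 171.5, 98.0]
eef_rot: [[0.941, 0.338, -0.003], [0.338, -0.941, 0.001], [-0.003, -0.002, -1.0]]
wrist_force: [-0.4, -0.2, 0.1]
gripper_width: 0.7
finger_force: 0.0
[505.60513193 169.59806459  98.03632705] {'long': 177.0671317175876, 'long_w': 129.89375, 'short': 92.85886858856185, 'short_w': 140.81674656723484}
[506.79842693 168.30083732  98.05398797] {'long': 0.0, 'long_w': 0.0, 'short': 93.58949751006955, 'short_w': 67.22727272727272}
```

View pics/scene3.png

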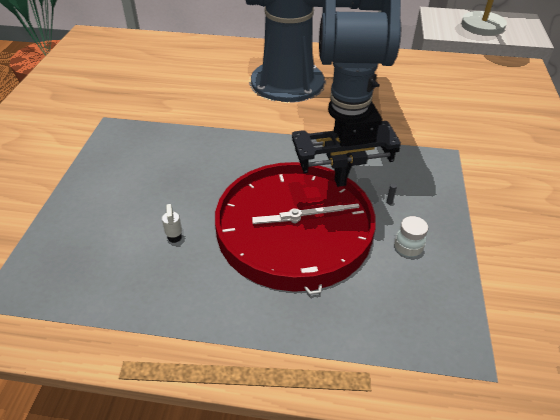

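The arm is by the nine o'clock side and the short hand reads about 93°. I'll lower the finger behind the long hand and sweep it towards twelve.

```bash
python3 -m creep '[[0,[0,0,-20],0],[0,[0,0,-20],0],[0,[0,0,-11],0],[0,[0,0,0],0],[0,[3.8,1.3,0],0],[0,[3.8,1.3,0],0],[0,[3.8,1.3,0],0],[0,[3.8,1.3,0],0]]'
python3 -m creep '[[0,[3.8,1.3,0],0],[0,[3.8,1.3,0],0],[0,[3.8,1.3,0],0],[0,[3.8,1.3,0],0],[0,[3.8,1.3,0],0],[0,[3.8,1.3,0],0],[0,[3.8,1.3,0],0],[0,[3.8,1.3,0],0]]'
python3 -m creep '[[0,[3.9,0,0],0],[0,[3.9,0,0],0],[0,[3.9,0,0],0],[0,[3.9,0,0],0],[0,[3.9,0,0],0],[0,[3.9,0,0],0],[0,[3.9,0,0],0],[0,[3.9,0,0],0]]'
python3 - <<'E'
from h import *
from cell import manip,eyes
c=eyes.camera("scene");p=manip.observe()["tcp_pos"][:2]-CTR;a=np.radians(A0)
print(p@[np.cos(a),np.sin(a)],p@[-np.sin(a),np.cos(a)],hands(c))
E
```

```text
t: 6.8
tcp_pos: [523.4, 172.8, 47.6]
eef_rot: [[0.943, 0.332, 0.001], [0.332, -0.943, -0.0], [0.001, 0.0, -1.0]]
wrist_force: [-0.9, -0.5, 0.6]
gripper_width: 0.7
finger_force: 0.4
t: 7.6
tcp_pos: [553.4, 183.2, 46.9]
eef_rot: [[0.943, 0.332, -0.0], [0.332, -0.943, 0.0], [-0.0, -0.0, -1.0]]
wrist_force: [-1.3, -0.9, -0.1]
gripper_width: 0.6
finger_force: 0.4
t: 8.4
tcp_pos: [584.7, 183.1, 47.0]
eef_rot: [[0.943, 0.332, 0.0], [0.332, -0.943, 0.0], [0.0, -0.0, -1.0]]
wrist_force: [-2.0, -0.2, 0.1]
gripper_width: 0.4
finger_force: 0.3
50.35912253520953 80.84100156102573 {'long': 177.06837737591698, 'long_w': 132.0572021484375, 'short': 92.85274874931496, 'short_w': 142.60037878787878}
```

```bash
python3 -m creep '[[0,[3.9,-1.9,0],0],[0,[3.9,-1.9,0],0],[0,[3.9,-1.9,0],0],[0,[3.9,-1.9,0],0],[0,[3.9,-1.9,0],0],[0,[3.9,-1.9,0],0],[0,[3.9,-1.9,0],0],[0,[3.9,-1.9,0],0]]'
python3 -m creep '[[0,[3.9,-1.9,0],0],[0,[3.9,-1.9,0],0],[0,[2.6,-3.2,0],0],[0,[2.6,-3.2,0],0],[0,[2.6,-3.2,0],0],[0,[0,0,0],0]]'
python3 - <<'E'
from h import *
from cell import manip,eyes
c=eyes.camera("scene");p=manip.observe()["tcp_pos"][:2]-CTR;a=np.radians(A0)
print(p@[np.cos(a),np.sin(a)],p@[-np.sin(a),np.cos(a)],hands(c))
cv2.imwrite("pics/s4.png",cv2.resize(c["color"][120:320,160:460],None,fx=2.6,fy=2.6))
E
```

```text
t: 9.25
tcp_pos: [615.7, 167.6, 46.9]
eef_rot: [[0.943, 0.332, -0.0], [0.332, -0.943, -0.0], [-0.0, -0.0, -1.0]]
wrist_force: [-1.5, -0.2, -0.3]
gripper_width: 0.6
finger_force: 0.3
t: 9.85
tcp_pos: [631.9, 153.8, 47.1]
eef_rot: [[0.943, 0.332, 0.001], [0.332, -0.943, -0.0], [0.001, 0.0, -1.0]]
wrist_force: [-0.6, 0.4, 0.7]
gripper_width: 0.4
finger_force: 0.0
83.93791632165573 38.17496346661262 {'long': 177.06990090708294, 'long_w': 131.191015625, 'short': 92.85531186194883, 'short_w': 141.67689098011363}
```

View pics/s4.png

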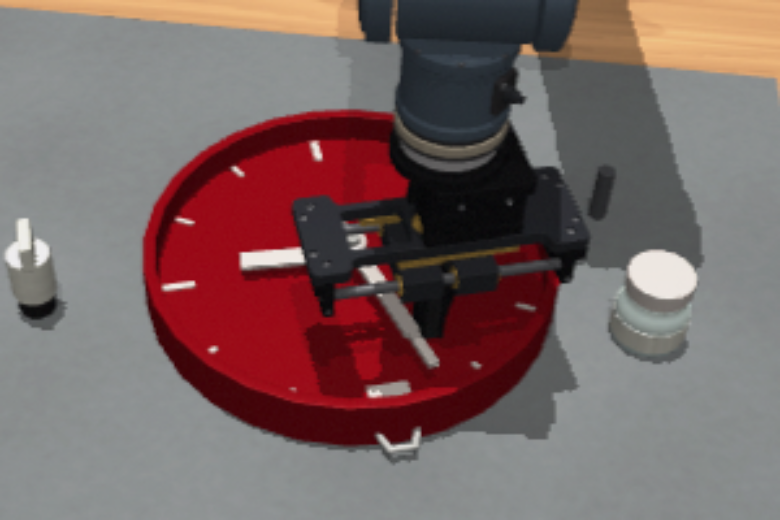

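The long hand's tip is at (432,362), with about 15° left to the twelve block at (388,390). I'll push slowly.

```bash
python3 -m creep '[[0,[1.1,-1.7,0],0],[0,[1.1,-1.7,0],0],[0,[1.1,-1.7,0],0],[0,[1.1,-1.7,0],0],[0,[1.1,-1.7,0],0],[0,[1.1,-1.7,0],0],[0,[1.1,-1.5,0],0],[0,[0,0,0],0]]'
python3 - <<'E'
from h import *
from cell import manip,eyes
c=eyes.camera("scene");p=manip.observe()["tcp_pos"][:2]-CTR;a=np.radians(A0)
print(p@[np.cos(a),np.sin(a)],p@[-np.sin(a),np.cos(a)],hands(c))
cv2.imwrite("pics/s5.png",cv2.resize(c["color"][120:320,160:460],None,fx=2.6,fy=2.6))
E
```

```text
t: 10.7
tcp_pos: [638.9, 142.4, 46.9]
eef_rot: [[0.943, 0.332, -0.0], [0.332, -0.943, -0.0], [-0.0, 0.0, -1.0]]
wrist_force: [-0.6, 0.6, -0.1]
gripper_width: 0.5
finger_force: 0.0
87.19543259780173 24.813587809946878 {'long': 177.06570681416548, 'long_w': 130.7770751953125, 'short': 92.82631610975258, 'short_w': 99.5279356060606}
```

View pics/s5.png

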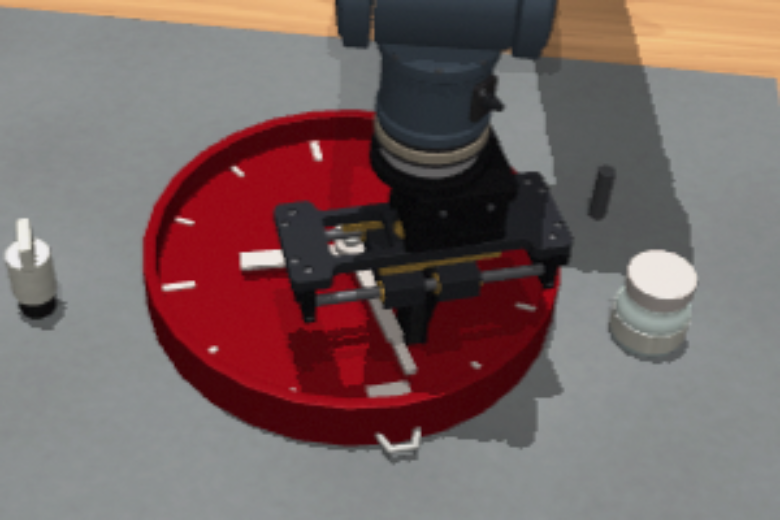

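```bash
python3 - <<'E'
from h import *
c=dict(np.load("scene0.npz"));a=np.radians(A0)
for nm,x,y,z in(("tip",408,371,45),("mark",388,390,21),("short",241,261,35),("three",180,287,21)):
    p=W(c,(160+x/2.6,120+y/2.6),z)[0]-CTR;X,Y=p@[np.cos(a),np.sin(a)],p@[-np.sin(a),np.cos(a)]
    print(nm,X,Y,np.degrees(np.arctan2(-Y,X)))
E
```

```text
tip 133.5026156467568 12.094786334194922 -5.176629577285433
mark 129.1039745655786 0.14931024431666629 -0.06626320415084881
short -2.5386046326942733 -84.2277316270782 91.72635911640192
three 2.7295669955853867 -132.656278579871 88.82123481248637
```

The tip is still about 12 mm (5°) short, so I need about 8.5 mm more at the contact point.

```bash
python3 -m creep '[[0,[0.5,-1.6,0],0],[0,[0.5,-1.6,0],0],[0,[0.6,-1.6,0],0],[0,[0.6,-1.6,0],0],[0,[0.6,-1.6,0],0],[0,[0,0,0],0]]'
python3 -m creep '[[0,[-0.6,1.7,0],0],[0,[-3,8.5,0],0],[0,[0,0,30],0],[0,[0,0,40],0],[0,[-35,30,30],0],[0,[-40,20,10],0],[0,[-40,20,0],0],[0,[-40,10,0],0]]'
python3 -m creep '[[0,[-30,10,0],0],[0,[0,0,0],0],[0,[0,0,0],0]]'
python3 - <<'E'
from h import *
from cell import manip,eyes
print(manip.observe()["tcp_pos"]);a=np.radians(A0)
for n in("scene","top"):
    c=eyes.camera(n);print(n,hands(c))
    cv2.imwrite(f"pics/{n}6.png",cv2.resize(c["color"][120:320,160:460],None,fx=2.6,fy=2.6))
E
```

```text
t: 11.35
tcp_pos: [641.8, 134.4, 47.0]
eef_rot: [[0.943, 0.332, 0.0], [0.332, -0.943, -0.0], [0.0, 0.0, -1.0]]
wrist_force: [-0.6, 0.2, 0.1]
gripper_width: 0.2
finger_force: 0.0
t: 12.15
tcp_pos: [484.5, 224.0, 155.1]
eef_rot: [[0.943, 0.334, 0.002], [0.334, -0.943, 0.001], [0.002, -0.0, -1.0]]
wrist_force: [-0.9, 0.4, -0.2]
gripper_width: 0.5
finger_force: 0.0
t: 12.45
tcp_pos: [455.9, 233.0, 154.6]
eef_rot: [[0.943, 0.334, 0.001], [0.334, -0.943, 0.0], [0.001, 0.0, -1.0]]
wrist_force: [0.6, -0.1, 0.4]
gripper_width: -0.1
finger_force: 0.0
[455.88782457 232.99507839 154.61512577]
scene {'long': 358.87900403142476, 'long_w': 139.07890625, 'short': 92.86136302438247, 'short_w': 140.34564393939394}
top {'long': 358.7015184561485, 'long_w': 66.171142578125, 'short': 93.59321689285528, 'short_w': 66.0151515151515}
```

View pics/scene6.png

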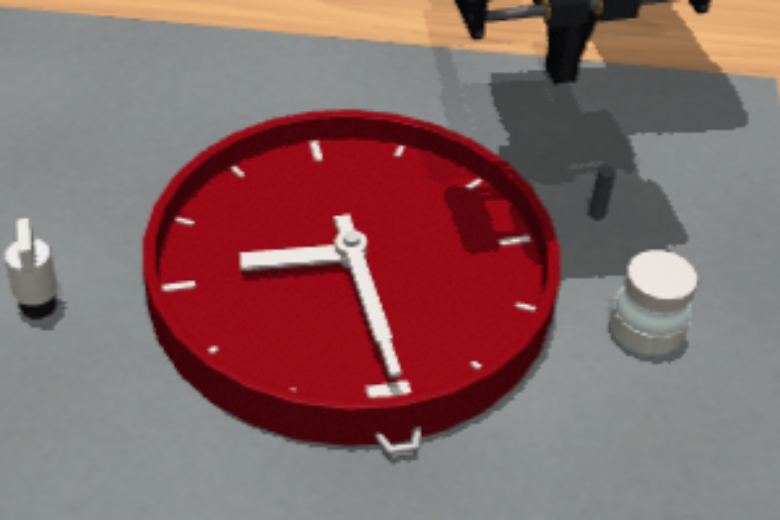

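The long hand is within about 1.2°, pointing at the twelve block (388,388). The short hand is about 3° past three (tip (242,260), bar (180,287)), roughly 5 mm off. That is inside tolerance, but I'll nudge it closer.

```bash
python3 -m creep '[[0,[16.2,-34.2,0],0],[0,[16.2,-34.2,0],0],[0,[16.2,-34.2,0],0],[0,[16.2,-34.2,0],0],[0,[16.2,-34.2,0],0],[0,[16.2,-34.4,0],0],[0,[0,0,-30],0],[0,[0,0,-30],0]]'
python3 -m creep '[[0,[0,0,-10],0],[0,[0,0,0],0],[0,[0,0,0],0]]'
```

```text
t: 13.35
tcp_pos: [556.8, 23.9, 94.3]
eef_rot: [[0.945, 0.328, 0.005], [0.328, -0.945, -0.001], [0.005, 0.003, -1.0]]
wrist_force: [-0.4, -0.0, -1.0]
gripper_width: 0.4
finger_force: 0.0
t: 13.65
tcp_pos: [554.4, 26.6, 84.7]
eef_rot: [[0.943, 0.332, 0.001], [0.332, -0.943, -0.0], [0.001, 0.001, -1.0]]
wrist_force: [0.6, 0.3, -0.0]
gripper_width: 0.2
finger_force: 0.0
```

```bash
python3 -m creep '[[0,[0,0,-20],0],[0,[0,0,-14],0],[0,[0,0,-7],0],[0,[0,0,0],0],[0,[1.4,0.5,0],0],[0,[1.4,0.5,0],0],[0,[1.4,0.5,0],0],[0,[1.4,0.5,0],0]]'
python3 -m creep '[[0,[1.4,0.5,0],0],[0,[1.4,0.5,0],0],[0,[1.4,0.5,0],0],[0,[1.4,0.5,0],0],[0,[0,0,0],0],[0,[-1.4,-0.5,0],0],[0,[-6,-2,0],0],[0,[0,0,0],0]]'
python3 -m creep '[[0,[0,0,30],0],[0,[0,0,40],0],[0,[-30,-20,40],0],[0,[-40,-20,0],0],[0,[-40,-20,0],0],[0,[0,0,0],0],[0,[0,0,0],0]]'
python3 - <<'E'
from h import *
from cell import manip,eyes
a=np.radians(A0);o=dict(np.load("top0.npz"))
for n in("scene","top"):
    c=eyes.camera(n);print(n,hands(c))
    cv2.imwrite(f"pics/{n}7.png",c["color"])
m=(c["color"].min(2)>110).astype(np.uint8)
k,l,st,ce=cv2.connectedComponentsWithStats(m)
print([(st[i,4],ce[i].round(1)) for i in range(1,k) if st[i,4]>10 and 215<ce[i][0]<345 and 170<ce[i][1]<300])
E
```

```text
t: 14.45
tcp_pos: [559.5, 28.9, 43.7]
eef_rot: [[0.943, 0.332, 0.001], [0.332, -0.943, -0.0], [0.001, 0.0, -1.0]]
wrist_force: [-0.8, -1.0, -0.2]
gripper_width: 0.4
finger_force: 0.0
t: 15.25
tcp_pos: [555.8, 28.3, 43.1]
eef_rot: [[0.943, 0.332, -0.002], [0.332, -0.943, 0.0], [-0.002, -0.001, -1.0]]
wrist_force: [-0.5, 0.5, 0.4]
gripper_width: 0.4
finger_force: 0.0
t: 15.95
tcp_pos: [448.8, -30.6, 150.7]
eef_rot: [[0.944, 0.331, 0.001], [0.331, -0.944, 0.0], [0.001, 0.0, -1.0]]
wrist_force: [1.2, -0.4, 0.7]
gripper_width: 0.4
finger_force: 0.0
scene {'long': 358.88038796104007, 'long_w': 135.2265625, 'short': 89.73872954920753, 'short_w': 138.28999467329547}
top {'long': 358.70434969804046, 'long_w': 67.72939453125, 'short': 90.51185887570622, 'short_w': 67.40521425189394}
[(np.int32(20), array([260. , 172.6])), (np.int32(571), array([280.6, 215.9])), (np.int32(20), array([329.8, 217.1])), (np.int32(20), array([231. , 250.4]))]
```

View pics/scene7.png

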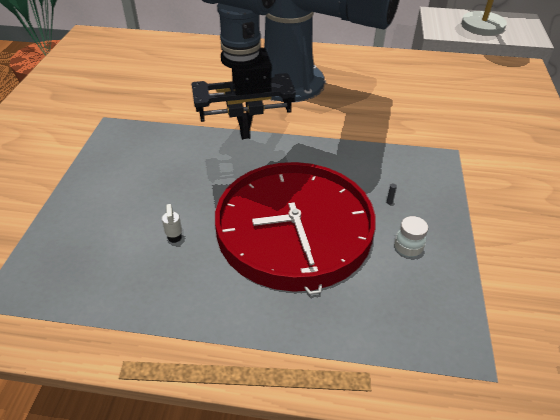

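The short hand now reads 90°, with its tip at (255,220) in line with the three bar. The long hand reads 358.8°, with its tip at (312,263) over the twelve block. The clock and the objects have not moved, and the arm is clear, so I'm handing in.

```bash
python3 -c "
from cell import manip
print(manip.finish_job())"
```

```text
the job is handed in; nothing more can be done
None
```

The clock shows three o'clock and the job is handed in, with no verdict returned. By the cameras, the short hand is within about 0.5° of three and the long hand about 1.2° (3 mm) short of twelve. The clock, battery, jar and tube stayed where they were.

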